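# Fold down the ratcheted work support and lock it

## Robot

A 6-joint arm with a two-finger parallel gripper is mounted at the origin on the work surface. World frame = base frame: x ahead of the robot, y to its left, z up, the work surface at z = 0. Lengths are in mm, angles in rad, forces in N, time in s.
With the tool pointing down it reaches from about 400 to 925 mm from the base axis. Payload 12.5 kg.
Tool frame: the origin (TCP) lies on the front face of the gripper's body, between the roots of the fingers; the fingertips stand 78 mm ahead of it and the grasp point (between the pads) lies 59 mm ahead of it (env.nose_length is the distance from the TCP to the fingertips, in mm); z points along the fingers, y is the line along which they close (so a half turn about z gives the same grasp; the last joint's range is limited). The gripper opens to 95 mm and grips with 3 to 60 N. Pads are 20 mm wide; open, the fingers measure 119 mm over their backs; the gripper's body (75 mm by 180 mm) begins 59 mm behind the grasp point.
Start: joints at [-1.207, 0.491, 1.559, -0, 1.092, -0.106], TCP at [282.964, -557.287, 292.261] pointing down, gripper open.
Joint ranges: [-3.1, 3.1], [-0.84, 2.19], [0.05, 2.79], [-1.13, 4.28], [0.06, 2.93], [-2.69, 2.69]. Speed limits (rad/s): [2.22, 2.22, 2.79, 3.14, 3.14, 3.14].

## Interface

Orientations are given as [roll, pitch, yaw] about the fixed x, y, z axes, in that order (R = Rz(yaw) Ry(pitch) Rx(roll)).
In Python, from cell import env gives the robot as it stands.
- The arm moves only by the tool jog_arm, never from a script. Its argument "motion" is a list of rows, each a list of 7 numbers: the turn, a rotation vector about the tool's x, y, z in degrees, then the shift along the tool's x, y, z in mm, then the finger opening in mm, from 0 to 95.1. In form: [[wx, wy, wz, x, y, z, hand], ...]. A call has 1 to 10 rows; each row shifts and turns the commanded pose from where the row before left it, along the tool's axes as they then stand; what a row does not reach is not made up. A row lasts 1/8 s, in which the tool goes at most 62.5 mm and 10.7 degrees, less where a joint would pass 70% of its speed; a pose out of reach is approached as far as the arm can. A call is refused whole if a number of a shift passes 62.5 or a number of a turn 10.7, either way. A call with a gripper value outside its range is refused whole. The fingers move at their own pace and stop on an object; the grip force is fixed at half the most. Time passes only in rows, so rows that do not move let the fingers close. It gives the time, the measured TCP pose, the force, the opening and the grip force at its end, in the units of the state.
- env.state(): the state, without advancing time (a new reading comes with each control period).
- env.read_camera(name): name is "side" or "top"; returns a dict with "color" (400x640x3 uint8, red, green, blue), "z_map" (400x640 float32, mm along the optical axis (not along the pixel's ray), 0 where there is no reading), "camera_matrix" (3x3 intrinsics, pixels), "k1" (the pictures are not rectified: a ray, as slopes to the right and down, at radius r is drawn at 1 + k1 r^2 times it, then the intrinsics apply), "world_to_cam" (4x4, takes a point from world to camera coordinates). Camera axes: x right, y up, looking along -z (the intrinsics and any distortion apply to the point x, -y, -z); pixel columns grow to the right and rows downward; lengths in mm; the calibration is good to about 2 mm. A picture is of the moment at which its call begins.
- env.job_done(): hands the job in; it is judged then, once.
Trained networks look in the newest picture that a camera, given by its name, has taken for a name from the list of things; names that differ only in an ending like _2 or _b are one class to them, and where a whole thing is asked for, a point or a joint stands for the part that bears it (a point fixed in the world has none). Each returns a list of dicts, best first, with "score" (0 to 1); they miss things now and then, are a little off and sometimes report something else, mostly with a low value. They report only what shows in the picture. A call takes as long as a camera call.
- env.recognise(camera, thing): "location" ([column, row] in pixels, amid what is visible of it).
The state is a dict: "t": time; "joints": joint angles; "qvel": joint speeds; "tau": joint torques, N m; "eef_pos": TCP position; "tcp_rot": TCP orientation; "ft_force": force on the tool from outside, world axes, zero at the start; "moment": the same for the moment, N m; "opening": opening from 0.0 (shut) to 1.0 (fully open); "grip_force": force on a finger pad.
Only numpy, scipy, OpenCV 4.12 (cv2) and the standard library are available. Lean on these libraries where they do the work, as an engineer would, in place of code of your own. Each camera call takes 0.05 s, during which the arm holds its last target. There are 200 camera calls.

## Task

On the bench a hinged steel support arm with a rubber pad at its end is held half raised by a pawl in its toothed hub. Press the pawl's tail down until the pawl is fully out of the teeth (it stays there), then push the arm's padded end all the way down onto its bumper, then press the pawl's nose fully back down into the teeth so that the arm is locked flat. Only press and push, without forcing anything or raising the arm, leave the loose tools and cans around it where they are, and finish clear of everything.

Things in the scene. Friction and masses are not known exactly. Their poses are not given: they have to be found in the camera images.
- prop: Fixed stand: dark steel base plate 360 x 90 x 8 mm. Origin on the table straight below the arm's hinge. Its x axis points from the hinge along the arm to the padded end (plate from x = -140 to +220 mm), y along the hinge axis, z up. Two cheeks at y = +-18 mm, x = -68 to +18 mm, 100 mm high, with lugs to 137 mm at the pawl pivot. Bumper post at x = 150 mm. Its yaw in the room varies.
- prop_hinge (a point): Point on the arm's hinge axis, in the stand's middle plane, 85 mm above the table; axes parallel to the stand's. The hinge axis is level, along y.
- prop_arm (a joint): Elevation of the arm in rad: 0 = level, fully down on its bumper (its stop); starts between 0.67 and 0.82. Stiff hinge: it stays where it is left, and 5 to 15 N on the pad moves it once the pawl is out. With the pawl home the teeth hold it: it cannot go below 0.64 from the start, nor, once down, rise beyond about 0.05.
- prop_pad (a point): Centre of the top of the black rubber pad on the arm's end, the place to push: 60 mm along the arm, 56 mm across. 200 mm from the hinge axis along the arm and 20 mm above its centre line, so 105 mm above the table when down. x axis outward along the arm, z out of the pad, y along the hinge axis; it turns with the arm. A lip 8 mm high stands at the outer end, 30 mm from the point.
- pawl (a joint): Angle of the pawl in rad: 0 = fully home in the teeth (its stop and its start), 0.35 = fully out (its stop). The nose clears the teeth above about 0.2. A stiff rocker without a spring: it stays where it is put; about 4 N on either of its pads turns it.
- pawl_tail (a point): Centre of the top of the pawl's tail pad, a steel plate 36 x 36 x 5 mm at the rocker's end away from the arm. At the start at stand x = -121 mm, 154 mm above the table. Pressing it straight down about 24 mm brings the pawl fully out. The pawl's pivot is 66 mm from it along the stand's x, 128 mm above the table.
- pawl_nose (a point): Centre of the top of the pawl's nose pad, a steel plate 26 x 26 x 5 mm at the rocker's other end, above the toothed hub (stand x = -2 mm with the pawl home), 53 mm from the pivot. 154 mm above the table with the pawl home, about 17 mm higher with it out; pressing it down puts the pawl home.
- wrench: Bystander: steel spanner, 170 mm long, lying beside the stand; leave it. Origin at its underside.
- socket: Bystander: steel socket, 30 mm wide, 36 mm high, standing beside the stand; leave it. Origin at its underside.
- tape: Bystander: black tape measure, 70 x 34 x 64 mm high, standing beside the stand near the pawl's tail; leave it. Origin at its underside.
- spray_can: Bystander: spray can, 54 mm wide, 160 mm high, to one side of the stand; leave it. Origin at its underside.
- bolt_cup: Bystander: open steel cup, 72 mm wide, 85 mm high, to one side of the stand; leave it. Origin at its underside.
- screwdriver: Bystander: screwdriver lying beyond the stand; leave it. Origin at its underside.
- mallet: Bystander: hammer, 260 mm long, lying at the right; leave it. Origin at its underside.

How it is judged:
By the outcome, as a careful person would: the job done as asked, in the order asked, and still so for the second after the job is handed in, with the robot touching nothing.
It also fails if it takes over 45 s, if anything falls off the work surface, if the arm or the gripper's body presses on something with over 40 N, if the wrist force passes 120 N, or if a joint passes its speed limit or range.

## Working session

There is one attempt and no reset: what is moved stays moved. The work goes in short steps, Python scripts to look and compute and a tool call to move; the robot and the scene stay as the last step left them, time stands still between calls to the robot, and variables do not carry over. Pictures are saved under pics/ and viewed, at most 10 in all, crops included, and the job is handed in when it is done.

Besides the shell and the picture viewer there is one more tool, called after "Call:" as name(argument=value, ...), one argument or row to a line, values as JSON. jog_arm: Moves the arm, as the interface text tells. Its arguments: {"type":"object","properties":{"motion":{"type":"array"}},"required":["motion"]}

```bash
mkdir -p pics
cat > h.py <<'E'
import numpy as np, cv2
from cell import env
def world(c,u,v,r=2):
    K=c["camera_matrix"]; z=c["z_map"]; u0,v0=int(round(u)),int(round(v))
    p=z[max(0,v0-r):v0+r+1,max(0,u0-r):u0+r+1]; p=p[p>0]
    if len(p)==0: return None
    d=np.median(p)
    s=cv2.undistortPoints(np.array([[[u,v]]],float),K,np.array([c["k1"],0,0,0,0.]))[0,0]
    return (np.linalg.inv(c["world_to_cam"])@np.array([s[0]*d,-s[1]*d,-d,1]))[:3]
def cloud(c):
    K=c["camera_matrix"]; z=c["z_map"]; h,w=z.shape
    g=np.stack(np.meshgrid(np.arange(w),np.arange(h)),-1).reshape(-1,1,2).astype(float)
    s=cv2.undistortPoints(g,K,np.array([c["k1"],0,0,0,0.]))[:,0]; d=z.reshape(-1)
    P=np.stack([s[:,0]*d,-s[:,1]*d,-d,np.ones_like(d)])
    return (np.linalg.inv(c["world_to_cam"])@P)[:3].T.reshape(h,w,3)
E
python3 - <<'E'
from h import *
for n in("top","side"):
    c=env.read_camera(n); cv2.imwrite(f"pics/{n}0.png",c["color"][...,::-1])
    for t in("prop","prop_pad","pawl_tail","pawl_nose","prop_hinge","tape","spray_can","bolt_cup","socket","wrench"):
        for r in env.recognise(n,t)[:2]:
            w=world(c,*r["location"]); print(n,t,round(r["score"],2),np.round(r["location"]),None if w is None else np.round(w))
print(env.state())
E
```

```text
top prop 0.75 [291. 213.] [516. 119.  14.]
top prop 0.59 [447. 202.] [ 562. -405.    5.]
top prop_pad 0.7 [258. 206.] [511. 204. 219.]
top pawl_tail 0.78 [325. 202.] [535.   8. 147.]
top pawl_tail 0.5 [258. 208.] [504. 204. 219.]
top pawl_nose 0.73 [323. 202.] [537.  15. 149.]
top pawl_nose 0.44 [262. 210.] [502. 194. 203.]
top prop_hinge 0.86 [290. 211.] [510. 116. 130.]
top tape 0.71 [326. 176.] [635.   6.  63.]
top spray_can 0.89 [195. 206.] [515. 404. 159.]
top bolt_cup 0.78 [449. 203.] [ 560. -411.    7.]
top bolt_cup 0.64 [308. 240.] [427.  63.   6.]
top socket 0.59 [274. 189.] [595. 179.  29.]
top wrench 0.56 [260. 208.] [507. 197. 213.]
top wrench 0.52 [304. 240.] [429.  74.   8.]
side prop 0.8 [328. 245.] [522.  99.   5.]
side prop 0.31 [320. 224.] [466. 237. 251.]
side prop_pad 0.84 [315. 224.] [477. 241. 249.]
side pawl_tail 0.79 [337. 198.] [531.  28. 144.]
side pawl_nose 0.85 [338. 190.] [544.  -2. 147.]
side prop_hinge 0.91 [326. 248.] [521. 111.   7.]
side tape 0.7 [311. 207.] [626.  24.  61.]
side spray_can 0.83 [265. 308.] [504. 440. 124.]
side socket 0.66 [313. 207.] [622.  19.  59.]
side socket 0.6 [292. 254.] [591. 197.  23.]
side wrench 0.6 [359. 254.] [423.  81.   3.]
{'t': 1.1, 'joints': array([-1.20658626e+00,  4.90878738e-01,  1.55889783e+00,  2.32409385e-05,
        1.09168469e+00, -1.05588230e-01]), 'qvel': array([-0.00085582,  0.00076244, -0.00065397, -0.00057664, -0.00052495,
       -0.00015566]), 'tau': array([ 1.98973435e-04, -6.12472916e+01, -2.58432412e+01,  6.93996297e-02,
        4.46097041e-02, -5.75483887e-05]), 'eef_pos': array([ 282.97643363, -557.28361512,  292.27490776]), 'tcp_rot': array([ 3.14145981e+00, -6.66218379e-06,  4.69787580e-01]), 'ft_force': array([-0.60839384,  0.15494381, -0.29073802]), 'moment': array([ 0.02293402, -0.04818688,  0.00320137]), 'grip_force': 0.0, 'opening': 1.0037033038147003}
```

Run:
```python
from h import *
a=cv2.imread("pics/top0.png")[130:280,170:370]; b=cv2.imread("pics/side0.png")[130:340,230:430]
cv2.imwrite("pics/c0.png",np.hstack([cv2.resize(a,(400,300)),cv2.resize(b,(400,420))[:300]]))
cv2.imwrite("pics/c1.png",cv2.resize(a,(800,600),interpolation=cv2.INTER_CUBIC))
cv2.imwrite("pics/c2.png",cv2.resize(b,(570,600),interpolation=cv2.INTER_CUBIC))
for n in("top","side"):
    c=env.read_camera(n); P=cloud(c); ok=c["z_map"]>0
    roi=ok&(P[...,0]>380)&(P[...,0]<660)&(P[...,1]>-60)&(P[...,1]<360)
    def show(t,lo,hi,extra=True):
        m=roi&(P[...,2]>lo)&(P[...,2]<hi); q=P[m]
        if len(q)<4: print(n,t,len(q));return
        r=cv2.minAreaRect(q[:,:2].astype(np.float32)); print(n,t,len(q),q.mean(0).round(),np.round(r[0]),np.round(r[1]),round(r[2],1))
    show("plate",5,11); show("cheek",94,104); show("pawl",138,165); show("pad",195,270)
    for y0 in range(-20,30,5):
        q=P[roi&(P[...,1]>=y0)&(P[...,1]<y0+5)&(P[...,2]>110)]
        if len(q): print(y0,len(q),q.min(0).round(),q.max(0).round())
```

```text
top plate 1670 [503. 127.   8.] [520. 150.] [278. 420.] 0.2
top cheek 68 [523.  62. 100.] [528.  65.] [46. 95.] 6.8
top pawl 451 [534.  38. 151.] [527.  58.] [ 44. 237.] 16.1
top pad 443 [493. 220. 234.] [494. 217.] [57. 76.] 11.3
-20 11 [541. -20. 138.] [564. -17. 156.]
-15 9 [540. -14. 145.] [552. -11. 159.]
-10 4 [540.  -8. 144.] [548.  -8. 155.]
-5 9 [537.  -5. 142.] [549.  -1. 157.]
0 9 [536.   1. 141.] [549.   5. 155.]
5 4 [536.   8. 149.] [545.   8. 153.]
10 14 [519.  10. 116.] [546.  14. 150.]
15 22 [515.  17. 113.] [559.  20. 153.]
20 20 [516.  20. 110.] [560.  23. 152.]
25 29 [515.  26. 114.] [559.  30. 156.]
side plate 1601 [491. 158.   8.] [509. 137.] [393. 253.] 89.9
side cheek 84 [519.  64.  98.] [524.  68.] [ 45. 109.] 15.2
side pawl 276 [535.  23. 150.] [528.  59.] [ 37. 239.] 12.7
side pad 301 [484. 240. 242.] [480. 230.] [73. 47.] 59.3
-20 7 [540. -18. 144.] [562. -16. 156.]
-15 5 [537. -15. 143.] [550. -10. 148.]
-10 3 [539.  -8. 147.] [545.  -5. 149.]
-5 3 [536.  -4. 143.] [542.  -1. 149.]
0 6 [533.   0. 147.] [546.   3. 152.]
5 8 [520.   5. 134.] [545.   9. 151.]
10 9 [516.  10. 115.] [542.  15. 148.]
15 14 [514.  16. 126.] [553.  20. 151.]
20 22 [513.  20. 114.] [555.  25. 150.]
25 20 [512.  26. 115.] [558.  30. 149.]
```

View pics/c1.png

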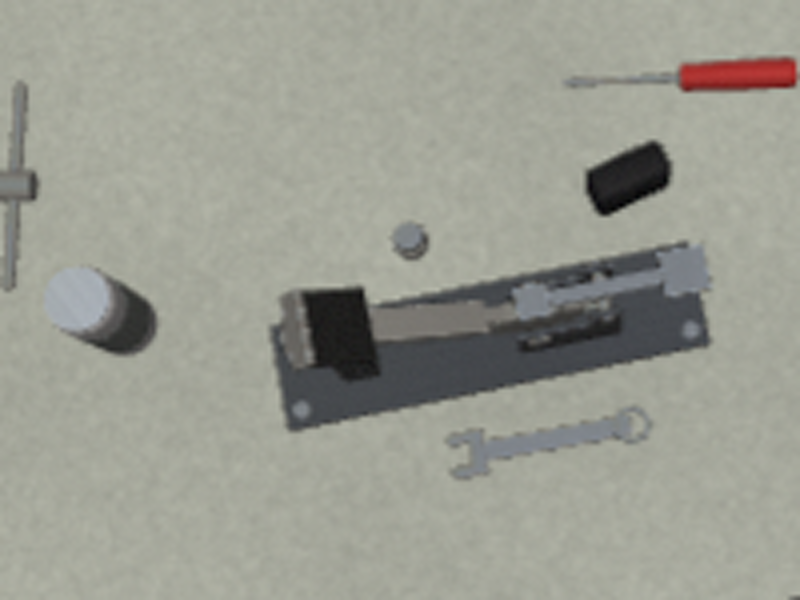

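View pics/c2.png

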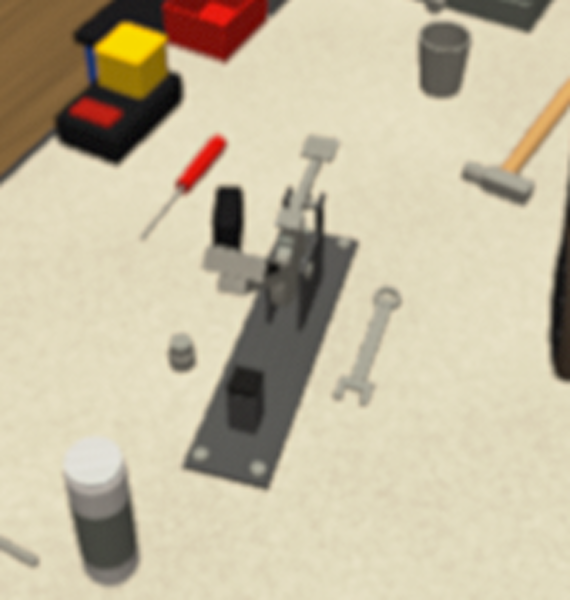

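```bash
cat >> h.py <<'E'
def onz(c,u,v,z):
    s=cv2.undistortPoints(np.array([[[u,v]]],float),c["camera_matrix"],np.array([c["k1"],0,0,0,0.]))[0,0]
    M=np.linalg.inv(c["world_to_cam"]); o=M[:3,3]; d=M[:3,:3]@np.array([s[0],-s[1],-1]); return o+d*(z-o[2])/d[2]
E
python3 - <<'E'
from h import *
c=env.read_camera("top"); e=env.read_camera("side")
T=lambda x,y,z:onz(c,170+x/4-.4,130+y/4-.4,z)
S=lambda x,y,z:onz(e,230+x/2.85-.3,130+y/2.857-.3,z)
# plate corners stand: (-140,-?)
W=[T(688,243,8),T(708,345,8),T(290,430,8),T(272,325,8)]
Ws=[None,S(357,242,8),S(268,487,8),S(184,466,8)]
st=[(-140,-45),(-140,45),(220,45),(220,-45)]
st=[(a,-b) for a,b in st]
for nm,idx,WW in(("top",[0,1,2,3],W),("side",[1,2,3],Ws)):
    A=np.array([st[i] for i in idx],float); B=np.array([WW[i][:2] for i in idx])
    a=A-A.mean(0); b=B-B.mean(0); th=np.arctan2((a[:,0]*b[:,1]-a[:,1]*b[:,0]).sum(),(a*b).sum())
    R=np.array([[np.cos(th),-np.sin(th)],[np.sin(th),np.cos(th)]]); t=B.mean(0)-R@A.mean(0)
    print(nm,th,t,"res",np.round(A@R.T+t-B,1).tolist(),"tail",R@[-121,0]+t,"nose",R@[-2,0]+t)
print("tail",T(685,268,154),S(320,148,154)); print("nose",T(530,300,154),S(290,216,154)); print("pad top",T(340,330,235))
P=cloud(e);Q=cloud(c)
for n,cc,G in(("top",c,Q),("side",e,P)):
    m=(cc["z_map"]>0)&(G[...,2]>190)&(G[...,0]<560)&(G[...,0]>430)&(G[...,1]>150)&(G[...,1]<300)
    dark=m&(cc["color"].mean(-1)<60); print(n,"pad dark",dark.sum(),G[dark].mean(0),G[dark].min(0),G[dark].max(0))
E
```

```text
top 1.7861661404707179 [524.70571827  77.22428351] res [[-86.5, -20.8], [87.8, 16.1], [87.1, 21.2], [-88.4, -16.6]] tail [550.56447254 -40.98030535] nose [525.1331357   75.27048865]
side 1.5354687287635878 [467.50796825  74.75320581] res [[-2.4, -4.4], [88.2, 10.3], [-85.9, -5.9]] tail [463.23421799 -46.17129567] nose [467.43732775  72.75445372]
tail [552.94313382 -40.75849283 154.        ] [547.94383657 -36.65834897 154.        ]
nose [526.30738133  77.59907231 154.        ] [523.9246996   73.77429882 154.        ]
pad top [491.12790899 210.56718289 235.        ]
top pad dark 273 [493.51319612 211.87472197 228.27532858] [464.05654538 188.3901957  201.59894275] [523.99039709 235.30119823 249.28961665]
side pad dark 16 [466.75205642 209.01286072 225.67903568] [462.63134894 195.42702938 210.02257564] [471.68272056 222.72684008 240.5074824 ]
```

Call:
jog_arm(
  motion=[
    [0, 0, 0, 47.3, -34, 0, 0],
    [0, 0, 0, 47.3, -34, 0, 0],
    [0, 0, 0, 47.3, -34, 0, 0],
    [0, 0, 0, 47.3, -34, 0, 0],
    [0, 0, 0, 47.3, -34, 0, 0],
    [0, 0, 0, 47.3, -34, 0, 0],
    [0, 0, 0, 47.3, -34, 0, 0],
    [0, 0, 0, 47.3, -34, 0, 0],
    [0, 0, 0, 47.3, -34, 0, 0],
    [0, 0, 0, 47.3, -34, 0, 0],
  ],
)

```text
t: 2.55
eef_pos: [551.5, -38.1, 292.4]
tcp_rot: [3.141, -0.0, 0.47]
ft_force: [-0.2, -0.8, 0.6]
opening: 0.025
grip_force: 0.0
```

Call:
jog_arm(
  motion=[
    [0, 0, -9.4, 0, 0, 0, 0],
    [0, 0, -9.4, 0, 0, 0, 0],
    [0, 0, -9.4, 0, 0, 0, 0],
    [0, 0, -9.4, 0, 0, 0, 0],
    [0, 0, -9.4, 0, 0, 0, 0],
    [0, 0, -9.4, 0, 0, 0, 0],
    [0, 0, -9.4, 0, 0, 0, 0],
    [0, 0, -9.4, 0, 0, 0, 0],
    [0, 0, 0, 0, 0, 20, 0],
  ],
)

```text
t: 3.68
eef_pos: [551.3, -40.1, 273.1]
tcp_rot: [3.139, 0.001, 1.785]
ft_force: [0.6, -0.2, 0.4]
opening: 0.003
grip_force: 0.0
```

Run:
```python
from h import *
s=env.state(); print(s["t"],s["eef_pos"],s["tcp_rot"],s["opening"],s["ft_force"],s["joints"])
a=env.read_camera("top")["color"][130:280,270:420,::-1]; b=env.read_camera("side")["color"][90:290,260:410,::-1]
cv2.imwrite("pics/d.png",np.hstack([cv2.resize(a,(400,400)),cv2.resize(b,(300,400))]))
```

```text
3.675 [551.25980802 -40.05647859 273.11549311] [3.13895034e+00 1.22053650e-03 1.78467045e+00] 0.0034088779921445664 [ 0.62425323 -0.19442705  0.39368837] [-1.92022723e-01  4.09043623e-01  1.76197269e+00 -9.47870266e-05
  9.67666800e-01 -4.05844811e-01]
```

View pics/d.png

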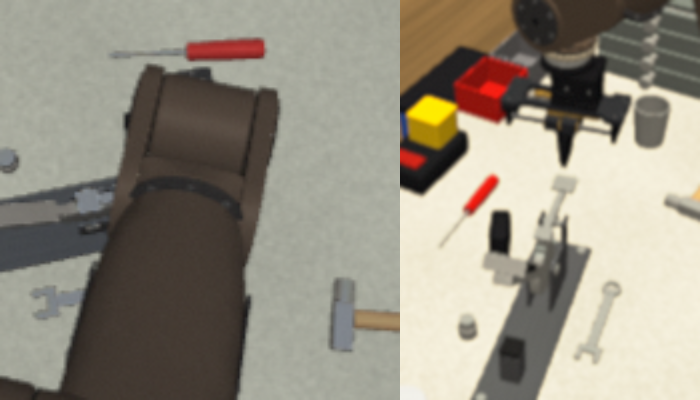

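Call:
jog_arm(
  motion=[
    [0, 0, 0, 0, 0, 20, 0],
    [0, 0, 0, 0, 0, 14, 0],
    [0, 0, 0, 0, 0, 5, 0],
    [0, 0, 0, 0, 0, 4, 0],
    [0, 0, 0, 0, 0, 4, 0],
    [0, 0, 0, -1, 0, 4, 0],
    [0, 0, 0, -1, 0, 4, 0],
  ],
)

```text
t: 4.65
eef_pos: [551.9, -42.7, 218.3]
tcp_rot: [3.139, 0.002, 1.782]
ft_force: [0.0, -4.7, 5.3]
opening: 0.004
grip_force: 3.1
```

Call:
jog_arm(
  motion=[
    [0, 0, 0, -1, 0, 3, 0],
    [0, 0, 0, -1, 0, 2, 0],
    [0, 0, 0, 0, 0, 0, 0],
  ],
)

```text
t: 5.03
eef_pos: [552.0, -43.9, 212.4]
tcp_rot: [3.141, 0.0, 1.782]
ft_force: [3.2, -2.7, 2.5]
opening: 0.006
grip_force: 1.8
```

Call:
jog_arm(
  motion=[
    [0, 0, 0, -0.5, 0, 1, 0],
    [0, 0, 0, 0, 0, 1, 0],
    [0, 0, 0, 0, 0, 0, 0],
  ],
)

```text
t: 5.4
eef_pos: [552.1, -44.2, 211.2]
tcp_rot: [3.14, 0.0, 1.782]
ft_force: [0.7, -0.0, 13.9]
opening: 0.007
grip_force: 6.1
```

Call:
jog_arm(
  motion=[
    [0, 0, 0, 0, 0, 1, 0],
    [0, 0, 0, 0, 0, 0, 0],
  ],
)

```text
t: 5.65
eef_pos: [552.2, -44.2, 210.9]
tcp_rot: [3.139, 0.001, 1.782]
ft_force: [-1.0, 0.1, 19.2]
opening: 0.004
grip_force: 9.2
```

Call:
jog_arm(
  motion=[
    [0, 0, 0, 0, 0, -20, 0],
    [0, 0, 0, 0, 0, -50, 0],
    [0, 0, 0, 0, 0, -50, 0],
    [0, 0, 0, 30, 0, -24, 0],
    [0, 0, 0, 45, 0, 0, 0],
    [0, 0, 0, 45, 0, 0, 0],
    [0, 0, 0, 45, 0, 0, 0],
    [0, 0, 0, 45, 0, 0, 0],
    [0, 0, 0, 45, 0, 0, 0],
    [0, 0, 0, 0, 0, 0, 0],
  ],
)

```text
t: 6.9
eef_pos: [496.9, 207.2, 352.6]
tcp_rot: [-3.139, -0.0, 1.786]
ft_force: [-1.3, -0.3, -0.2]
opening: 0.007
grip_force: 0.0
```

Run:
```python
from h import *
s=env.state(); print(s["t"],s["eef_pos"],s["tcp_rot"],s["ft_force"])
c=env.read_camera("side")
b=c["color"][100:320,240:400,::-1]
cv2.imwrite("pics/e.png",cv2.resize(b,(436,600)))
```

```text
6.9 [496.90337299 207.24777321 352.57742361] [-3.13945291e+00 -3.13786528e-04  1.78588408e+00] [-1.25752213 -0.27722832 -0.22222999]
```

View pics/e.png

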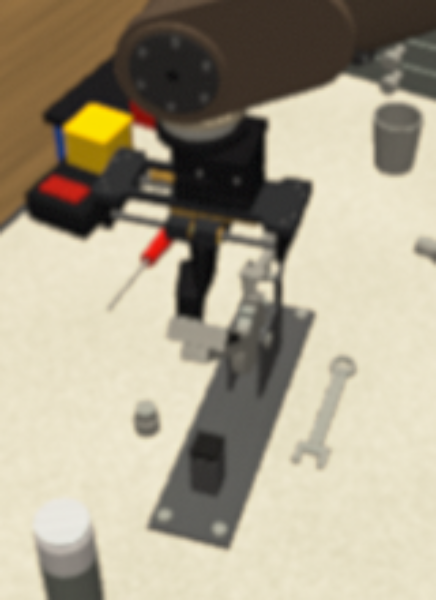

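Call:
jog_arm(
  motion=[
    [0, 0, 0, -4, 0, 20, 0],
    [0, 0, 0, 0, 0, 12, 0],
    [0, 0, 0, 0, 0, 3, 0],
    [0, 0, 0, 0, 0, 3, 0],
    [0, 0, 0, 0, 0, 0, 0],
  ],
)

```text
t: 7.58
eef_pos: [499.2, 200.9, 315.4]
tcp_rot: [3.141, 0.0, 1.782]
ft_force: [0.1, 0.1, -0.1]
opening: 0.005
grip_force: 0.0
```

Call:
jog_arm(
  motion=[
    [0, 0, 0, 1, 0, 3, 0],
    [0, 0, 0, 1, 0, 3, 0],
    [0, 0, 0, 0, 0, 0, 0],
  ],
)

```text
t: 7.95
eef_pos: [498.6, 203.1, 309.0]
tcp_rot: [-3.141, 0.0, 1.783]
ft_force: [0.2, -0.2, 0.9]
opening: 0.002
grip_force: 0.0
```

Call:
jog_arm(
  motion=[
    [0, 0, 0, 1, 0, 3, 0],
    [0, 0, 0, 1, 0, 2, 0],
    [0, 0, 0, 0, 0, 0, 0],
  ],
)

```text
t: 8.32
eef_pos: [498.4, 205.1, 304.7]
tcp_rot: [3.14, 0.0, 1.782]
ft_force: [0.2, 0.8, 5.5]
opening: 0.004
grip_force: 2.0
```

Call:
jog_arm(
  motion=[
    [0, 0, 0, 4.1, 0, 4.4, 0],
    [0, 0, 0, 4.1, 0, 4.4, 0],
    [0, 0, 0, 3.9, 0, 4.6, 0],
    [0, 0, 0, 3.9, 0, 4.6, 0],
    [0, 0, 0, 3.5, 0, 4.9, 0],
    [0, 0, 0, 3.5, 0, 4.9, 0],
    [0, 0, 0, 3.3, 0, 5, 0],
    [0, 0, 0, 3.3, 0, 5, 0],
    [0, 0, 0, 3, 0, 5.2, 0],
    [0, 0, 0, 3, 0, 5.2, 0],
  ],
)

```text
t: 9.57
eef_pos: [490.8, 240.1, 256.4]
tcp_rot: [3.141, -0.0, 1.782]
ft_force: [-1.4, -0.5, 5.6]
opening: 0.007
grip_force: 2.7
```

Call:
jog_arm(
  motion=[
    [0, 0, 0, 2.6, 0, 5.4, 0],
    [0, 0, 0, 2.6, 0, 5.4, 0],
    [0, 0, 0, 2.3, 0, 5.6, 0],
    [0, 0, 0, 2.3, 0, 5.6, 0],
    [0, 0, 0, 2, 0, 5.7, 0],
    [0, 0, 0, 2, 0, 5.7, 0],
    [0, 0, 0, 1.6, 0, 5.8, 0],
    [0, 0, 0, 1.6, 0, 5.8, 0],
    [0, 0, 0, 1.3, 0, 5.9, 0],
    [0, 0, 0, 0.5, 0, 3, 0],
  ],
)

```text
t: 10.82
eef_pos: [486.8, 258.6, 202.3]
tcp_rot: [3.141, -0.001, 1.782]
ft_force: [-2.1, 2.6, 6.4]
opening: 0.008
grip_force: 2.5
```

Call:
jog_arm(
  motion=[
    [0, 0, 0, 1, 0, 5, 0],
    [0, 0, 0, 0.6, 0, 5, 0],
    [0, 0, 0, 0.3, 0, 4, 0],
    [0, 0, 0, 0, 0, 2, 0],
    [0, 0, 0, 0, 0, 0, 0],
  ],
)

```text
t: 11.45
eef_pos: [486.5, 260.1, 186.1]
tcp_rot: [3.141, 0.0, 1.782]
ft_force: [-1.0, 1.6, 1.3]
opening: 0.008
grip_force: 0.9
```

Call:
jog_arm(
  motion=[
    [0, 0, 0, 0, 0, 1, 0],
    [0, 0, 0, 0, 0, 0.5, 0],
    [0, 0, 0, 0, 0, 0, 0],
  ],
)

```text
t: 11.82
eef_pos: [486.5, 260.0, 184.7]
tcp_rot: [3.141, -0.0, 1.782]
ft_force: [-0.1, 3.0, 3.9]
opening: 0.006
grip_force: 2.3
```

Call:
jog_arm(
  motion=[
    [0, 0, 0, 0, 0, 1, 0],
    [0, 0, 0, 0, 0, 0.5, 0],
    [0, 0, 0, 0, 0, 0, 0],
  ],
)

```text
t: 12.2
eef_pos: [486.5, 260.0, 183.1]
tcp_rot: [3.141, 0.0, 1.782]
ft_force: [0.0, 2.8, 4.5]
opening: 0.004
grip_force: 2.1
```

Call:
jog_arm(
  motion=[
    [0, 0, 0, 0, 0, 1, 0],
    [0, 0, 0, 0, 0, 0, 0],
  ],
)

```text
t: 12.45
eef_pos: [486.5, 260.0, 182.8]
tcp_rot: [3.141, 0.0, 1.782]
ft_force: [-2.0, 3.3, 12.9]
opening: 0.005
grip_force: 6.2
```

Call:
jog_arm(
  motion=[
    [0, 0, 0, 0, 0, 0.7, 0],
    [0, 0, 0, 0, 0, 0, 0],
  ],
)

```text
t: 12.7
eef_pos: [486.5, 260.0, 182.7]
tcp_rot: [3.14, -0.0, 1.782]
ft_force: [-4.9, 2.3, 20.9]
opening: 0.008
grip_force: 10.0
```

Call:
jog_arm(
  motion=[
    [0, 0, 0, 0, 0, -10, 0],
    [0, 0, 0, 0, 0, -45, 0],
    [0, 0, 0, 0, 0, -45, 0],
    [0, 0, 0, -41, -1.5, 0, 0],
    [0, 0, 0, -41, 0, 0, 0],
    [0, 0, 0, -41, 0, 0, 0],
    [0, 0, 0, -41, 0, 0, 0],
    [0, 0, 0, -41, 0, 0, 0],
    [0, 0, 0, 0, 0, 0, 0],
  ],
)

```text
t: 13.82
eef_pos: [528.1, 56.8, 281.1]
tcp_rot: [-3.14, 0.0, 1.779]
ft_force: [0.5, 0.5, 0.2]
opening: 0.007
grip_force: 0.0
```

Run:
```python
from h import *
s=env.state(); print(s["t"],s["eef_pos"],s["tcp_rot"],s["ft_force"])
c=env.read_camera("side")
b=c["color"][120:280,270:400,::-1]
cv2.imwrite("pics/f.png",cv2.resize(b,(487,600),interpolation=cv2.INTER_CUBIC))
for r in env.recognise("side","pawl_nose")[:2]: print(r, onz(c,*r["location"],170))
```

```text
13.825 [528.13884069  56.83818509 281.07235709] [-3.14032529e+00  4.96338614e-04  1.77911055e+00] [0.48397212 0.46580696 0.21385549]
{'location': [336.0, 197.1], 'score': 0.51} [521.06134138  51.60894899 170.        ]
{'location': [385.8, 148.9], 'score': 0.17} [ 491.09443096 -240.44309327  170.        ]
```

View pics/f.png

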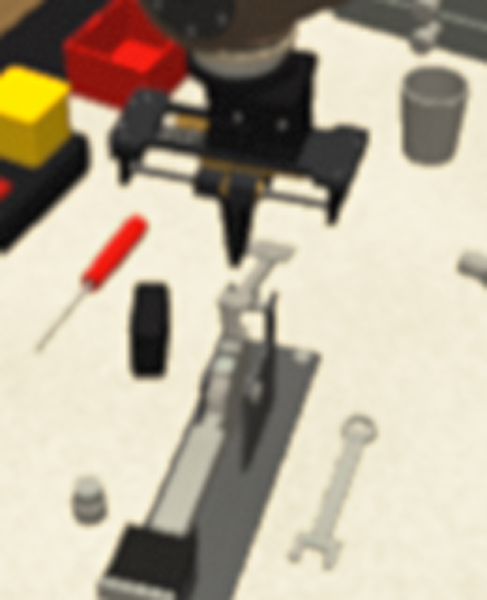

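Call:
jog_arm(
  motion=[
    [0, 0, 0, 2, 0, 15, 0],
    [0, 0, 0, 0, 0, 8, 0],
    [0, 0, 0, 0, 0, 4, 0],
    [0, 0, 0, 0, 0, 3, 0],
    [0, 0, 0, 1, 0, 3, 0],
    [0, 0, 0, 0, 0, 0, 0],
  ],
)

```text
t: 14.68
eef_pos: [527.5, 62.4, 248.8]
tcp_rot: [3.141, -0.0, 1.782]
ft_force: [0.1, 2.0, 2.8]
opening: 0.007
grip_force: 1.2
```

Call:
jog_arm(
  motion=[
    [0, 0, 0, 1.5, 0, 3, 0],
    [0, 0, 0, 1.5, 0, 3, 0],
    [0, 0, 0, 1.5, 0, 3, 0],
    [0, 0, 0, 1.5, 0, 3, 0],
    [0, 0, 0, 0.5, 0, 2, 0],
    [0, 0, 0, 0, 0, 0, 0],
  ],
)

```text
t: 15.42
eef_pos: [526.1, 68.9, 234.7]
tcp_rot: [3.141, -0.0, 1.782]
ft_force: [-0.4, 2.8, 3.5]
opening: 0.002
grip_force: 1.7
```

Call:
jog_arm(
  motion=[
    [0, 0, 0, 0.5, 0, 1, 0],
    [0, 0, 0, 0, 0, 1, 0],
    [0, 0, 0, 0, 0, 0, 0],
  ],
)

```text
t: 15.8
eef_pos: [526.0, 69.4, 232.7]
tcp_rot: [3.141, -0.0, 1.782]
ft_force: [-0.8, 4.7, 5.4]
opening: -0.0
grip_force: 2.6
```

Call:
jog_arm(
  motion=[
    [0, 0, 0, 0, 0, 1, 0],
    [0, 0, 0, 0, 0, 0, 0],
  ],
)

```text
t: 16.05
eef_pos: [526.0, 69.4, 231.8]
tcp_rot: [3.141, -0.0, 1.782]
ft_force: [-0.4, 4.4, 6.4]
opening: 0.004
grip_force: 3.1
```

Call:
jog_arm(
  motion=[
    [0, 0, 0, 0, 0, 0.7, 0],
    [0, 0, 0, 0, 0, 0, 0],
  ],
)

```text
t: 16.3
eef_pos: [526.0, 69.4, 231.7]
tcp_rot: [3.14, -0.0, 1.782]
ft_force: [-3.7, 5.5, 13.8]
opening: 0.006
grip_force: 6.4
```

Against the stop at tip z ≈ 154. One more nudge, then lift away.

Call:
jog_arm(
  motion=[
    [0, 0, 0, 0, 0, 0.7, 0],
    [0, 0, 0, 0, 0, 0, 0],
  ],
)

```text
t: 16.55
eef_pos: [526.0, 69.5, 231.5]
tcp_rot: [3.14, -0.0, 1.782]
ft_force: [-5.1, 6.2, 18.3]
opening: 0.005
grip_force: 9.7
```

Call:
jog_arm(
  motion=[
    [0, 0, 0, 0, 0, -10, 0],
    [0, 0, 0, 0, 0, -40, 0],
    [0, 0, 0, 0, 0, -50, 0],
    [0, 0, 0, -50, 0, 0, 0],
    [0, 0, 0, -50, 0, 0, 0],
    [0, 0, 0, -50, 0, 0, 0],
    [0, 0, 0, -50, 0, 0, 0],
    [0, 0, 0, -50, 0, 0, 0],
    [0, 0, 0, 0, 0, 0, 0],
  ],
)

```text
t: 17.68
eef_pos: [578.5, -178.6, 329.4]
tcp_rot: [-3.141, 0.0, 1.779]
ft_force: [-0.1, 0.6, -1.1]
opening: 0.002
grip_force: 0.0
```

Run:
```python
from h import *
c=env.read_camera("side"); P=cloud(c); t=env.read_camera("top"); Q=cloud(t)
for n,G,cc in(("side",P,c),("top",Q,t)):
    rel=G[...,:2]-[525,76]; u=np.array([-.2126,.977]); xs=rel@u; ys=rel@np.array([-.977,-.2126]); z=G[...,2]
    f=lambda a,b:np.round(np.median(z[(cc["z_map"]>0)&(xs>a)&(xs<b)&(abs(ys)<8)&(z>90)&(z<200)]),1)
    print(n,"tail",f(-130,-112),"nose",f(-10,6),"pad",f(185,215))
cv2.imwrite("pics/g.png",cv2.resize(c["color"][120:340,240:400,::-1],(436,600)))
print(env.state()["eef_pos"])
```

```text
side tail 152.2 nose 138.4 pad 105.4
top tail 154.7 nose 153.8 pad 105.9
[ 578.07780294 -175.74121839  329.69287296]
```

View pics/g.png

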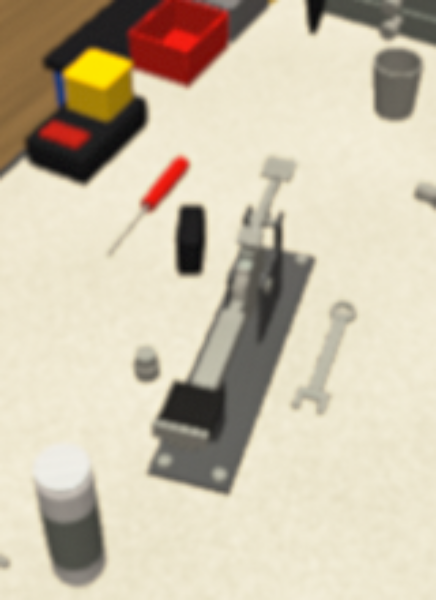

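The picture shows the arm flat on its bumper (pad at 190,405), the pawl home (nose at 250,232, tail at 278,168), and the bystanders undisturbed. The robot is clear of everything.

```bash
python3 -c "
from cell import env
print(env.job_done())"
```

```text
the job is handed in; nothing more can be done
None
```

The job is handed in after about 18 s: I pressed the pawl out, pushed the arm down onto its bumper and pressed the pawl home, with no force reading above about 21 N; the final images show the arm flat (pad about 105 mm up), the pawl home, and the robot clear with the nearby tools and spray can where they were.

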